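Draw a measure of syrup and serve the cup

TASK

At the syrup dispenser, press the pump head right down over the waiting cup and let it spring all the way up again. Then slide the cup tray right out by its handle, the cup riding on it, and lift the cup over onto the cork coaster: set it down gently, upright and wholly on the coaster. Leave the tray out, never work the pump without the cup under its nozzle, do not tip the cup, and leave the jar, mill and tin where they are.

Things in the scene. Friction and masses are not known exactly. Their poses are not given: they have to be found in the camera images.
- dispenser: fixed syrup dispenser: low steel frame 150 x 104 mm, amber bottle 54 mm across on its rear deck with a black pump, slide-out cup tray in front. Origin: on the worktop under the nozzle; +x points back to the bottle, the tray slides out along -x; z up. Pump axis at x = +60 mm, bottle front at x = +33 mm; frame top 34 mm, pump head top 166 mm above the worktop
- pump_top (a point): centre of the flat top of the black round pump head (38 mm across, 16 mm high), 166 mm above the worktop when up. The nozzle, 10 mm thick, goes 60 mm forward from the head and turns down; it moves with the head
- pump (a joint): travel of the pump head downwards, m: 0 up (at rest), 0.012 right down; a spring pushes it back, about 4 N at the top and 9 N at the bottom
- nozzle_tip (a point): open lower end of the nozzle, 110 mm above the worktop when the pump is up
- tray (a joint): how far the tray is pulled out, m: 0 home, 0.095 right out at its stop; it slides stiffly (about 2 N) and stays where it is left
- tray_handle (a point): grip point of the tray's handle: a black upright lug at the front of the tray, 12 mm thick (dispenser's y), 27 mm long (x), from 8 to 44 mm above the worktop; this point lies 34 mm above the worktop, 10 mm below its top, on its centre. The tray's steel front, 96 mm wide and 27 mm high, is 16 mm behind this point
- tray_spot (a point): point on the upper face of the tray's floor (9 mm above the worktop), 78 mm behind the handle's point; axes as the dispenser's. The tray has a 5 mm rim at the sides, 78 mm apart inside
- cup: white ceramic cup without a handle, a little narrower at the foot, 58 mm across the rim, 75 mm high, loose, standing open side up on the tray under the nozzle; its origin is the centre of its underside, z up through the mouth
- coaster: round cork coaster, 104 mm across, 6 mm thick, fixed on the worktop to the left of the dispenser; its origin is the centre of its underside
- jar: bystander: glass jar with a yellow lid, 64 mm across, 100 mm high; origin at the centre of its underside
- mill: bystander: wooden pepper mill, 58 mm across, 150 mm high; origin at the centre of its underside
- tin: bystander: low food tin, 86 mm across, 40 mm high; origin at the centre of its underside
Not all that is in view belongs to the job. Several things have the shape of the coaster; the one meant has the colours described above.

How it is judged:
On the way, in this order (a step that is already met when the one before it is completed fails the run):
1. the pump head is pressed right down (10 mm or more of its 12) with the cup standing on the tray under the nozzle (within 20 mm) (value of joint pump above 0.01 m and horizontal distance between cup and nozzle_tip below 0.02 m and z of cup in the frame of tray_spot between -0.005 and 0.006 m and x of cup in the frame of tray_spot between -0.04 and 0.06 m and y of cup in the frame of tray_spot between -0.03 and 0.03 m and angle between cup's own z axis and vertical below 0.2 rad), for 0.1 s.
2. the pump head is up again (within 2 mm), the cup still under the nozzle (value of joint pump below 0.002 m and horizontal distance between cup and nozzle_tip below 0.02 m and z of cup in the frame of tray_spot between -0.005 and 0.006 m and x of cup in the frame of tray_spot between -0.04 and 0.06 m and y of cup in the frame of tray_spot between -0.03 and 0.03 m and angle between cup's own z axis and vertical below 0.2 rad), for 0.1 s.
3. the tray is right out (85 mm or more of its 95), the cup standing on it (value of joint tray above 0.085 m and z of cup in the frame of tray_spot between -0.005 and 0.006 m and x of cup in the frame of tray_spot between -0.04 and 0.06 m and y of cup in the frame of tray_spot between -0.03 and 0.03 m and angle between cup's own z axis and vertical below 0.2 rad), for 0.2 s.
At the end, for the whole second after the job is handed in: the cup stands at rest and upright (within 0.1 rad) on the coaster, its centre within 28 mm of the coaster's; the tray is still out (80 mm or more) and the pump head is up (within 2 mm) (horizontal distance between cup and coaster below 0.028 m and height (world z) of cup between 0.003 and 0.01 m and angle between cup's own z axis and vertical below 0.1 rad and linear speed of cup below 0.02 m/s and value of joint tray above 0.08 m and value of joint pump below 0.002 m); the robot touches nothing.
It fails at once if the pump is pressed (over 6 mm) without the cup under the nozzle (within 25 mm) (value of joint pump above 0.006 m and horizontal distance between cup and nozzle_tip above 0.025 m).
It fails at once if the cup is tipped by more than 0.5 rad (angle between cup's own z axis and vertical above 0.5 rad).
It fails at once if the cup is dropped or banged onto the coaster (faster than 0.35 m/s just above it) (horizontal distance between cup and coaster below 0.07 m and height (world z) of cup below 0.016 m and linear speed of cup above 0.35 m/s).
It fails at once if the jar, the mill or the tin is moved by more than 30 mm (distance of any of jar, mill, tin from where it was at the start of the episode above 0.03 m).
It also fails if it takes over 66 s, if anything falls off the work surface, if the arm or the gripper's body presses on something with over 40 N, if the wrist force passes 120 N, or if a joint passes its speed limit or range.

ROBOT

A 6-joint arm with a two-finger parallel gripper is mounted at the origin on a cart in front of the work surface, level with it; the furniture and walls round the work are solid. World frame = base frame: x ahead of the robot, y to its left, z up, the work surface at z = 0. Lengths are in m, angles in rad, forces in N, time in s.
With the tool pointing down it reaches from about 0.425 to 0.95 m from the base axis. Payload 3.5 kg.
Tool frame: the origin (TCP) lies on the centre line of the jaws, within the pads' length; the fingertips stand 14 mm ahead of it and the grasp point (between the pads) lies 5 mm behind it; z points along the fingers, y is the line along which they close (so a half turn about z gives the same grasp; the last joint's range is limited). The gripper opens to 85 mm and grips with 20 to 120 N. Pads are 22 mm wide; open, the fingers measure 114 mm over their backs; the gripper's body (76 mm by 85 mm) begins 54 mm behind the grasp point. The pads swing forward as they close: fully open they stand 13 mm farther back than shut.
Start: joints at [-1.304, 0.286, 1.577, -0, 1.279, -0.15], TCP at [0.273, -0.617, 0.245] pointing down, gripper open.
Joint ranges: [-2.77, 2.77], [-0.9, 2.22], [0.21, 2.48], [-1.53, 4.67], [0.24, 2.81], [-2.84, 2.84]. Speed limits (rad/s): [2.79, 2.79, 3.14, 3.14, 3.14, 3.14].

INTERFACE

Orientations are given as a unit quaternion [w, x, y, z].
In Python, from plant import bot, move_gripper, kinematics, readout, viewer, order, spotter gives the robot as it stands. Calls block until the motion is done:
- bot.move_ptp(position, orientation): joint-space move of the TCP to a pose.
- bot.move_straight(position, rate=0.15, rot=None): straight line of the TCP; rot=None keeps the orientation; rate is the mean speed in m/s.
- bot.move_j(angles): joint-space move.
- move_gripper(opening): finger opening in m; the grip force is fixed at half the most; returns when the fingers have stopped.
- bot.sleep(seconds).
- kinematics.inverse_kinematics(position, orientation): joint angles nearest the present ones, or None.
- readout.observe(): the state.
- viewer.snapshot(name): name is "side" or "top" or "wrist"; returns a dict with "frame" (480x640x3 uint8, blue, green, red), "camera_matrix" (3x3 intrinsics, pixels), "extrinsics" (4x4, takes a point from world to camera coordinates); the wrist camera has in their place "T_tool_cam" (4x4, takes a point from camera to tool coordinates, whose origin is the TCP and whose axes are the flange's). Camera axes: x right, y down, z forward; pixel columns grow to the right and rows downward; lengths in m; the calibration is good to about 2 mm. A picture is of the moment at which its call begins: read the wrist's pose just before it. There is no depth.
A pose or a line that the arm cannot do raises bot.IKError and nothing moves.
- order.close_job(): hands the job in; it is judged then, once.
Trained networks look in the newest picture that a camera, given by its name, has taken for a name from the list of things; names that differ only in an ending like _2 or _b are one class to them, and where a whole thing is asked for, a point or a joint stands for the part that bears it (a point fixed in the world has none). Each returns a list of dicts, best first, with "confidence" (0 to 1); they miss things now and then, are a little off and sometimes report something else, mostly with a low value. They report only what shows in the picture. A call takes as long as a camera call. They do not tell look-alikes from the thing itself.
- spotter.outline_of(camera, target): "pixels" (480x640 bool, what is visible of it) and "box" ([left, top, width, height] in pixels, round what is visible of it).
The state is a dict: "time": time; "joints": joint angles; "dq": joint speeds; "tau": joint torques, N m; "tcp_pos": TCP position; "orientation": TCP orientation; "force": force on the tool from outside, world axes, zero at the start; "torque": the same for the moment, N m; "opening": finger opening in m; "grip_force": force on a finger pad.
Only numpy, scipy, OpenCV 4.12 (cv2) and the standard library are available. Lean on these libraries where they do the work, as an engineer would, in place of code of your own. Each camera call takes 0.05 s, during which the arm holds its last target. There are 200 camera calls.

## Working session

There is one attempt and no reset: what is moved stays moved. The work goes in short steps, each a Python script; the robot and the scene stay as the last script left them, time stands still between calls to the robot, and variables do not carry over. Pictures are saved under pics/ and viewed, at most 10 in all, crops included, and the job is handed in when it is done.

```bash
ls; mkdir -p pics; python3 - <<'E'
from plant import *
import cv2,pickle,numpy as np
D={}
for c in("side","top"):
    s=viewer.snapshot(c);cv2.imwrite(f"pics/{c}0.png",s["frame"])
    D[c]=dict(s); D[c]['det']={}
    print(c,s["camera_matrix"].round(1).tolist(),s["extrinsics"].round(3).tolist())
    for t in("dispenser","pump_top","tray_handle","cup","coaster","jar","mill","tin"):
        L=spotter.outline_of(c,t);D[c]['det'][t]=L
        print(t,[(round(d["confidence"],2),d["box"]) for d in L[:5]])
pickle.dump(D,open("d0.pkl","wb"))
print(readout.observe())
E
```

```text
pics
side [[459.4, 0.0, 315.6], [0.0, 459.4, 241.7], [0.0, 0.0, 1.0]] [[-0.863, -0.506, -0.006, 0.622], [-0.298, 0.518, -0.802, 0.137], [0.409, -0.69, -0.598, 0.857], [0.0, 0.0, 0.0, 1.0]]
dispenser []
pump_top [(0.77, [288.7, 169.6, 35.6, 36.5])]
tray_handle [(0.67, [304.0, 232.8, 59.2, 26.4])]
cup [(0.85, [307.7, 207.8, 28.8, 38.3])]
coaster [(0.84, [333.0, 281.3, 54.9, 39.2]), (0.71, [281.1, 321.0, 60.9, 44.0])]
jar [(0.61, [247.7, 224.2, 32.2, 60.1])]
mill [(0.63, [199.6, 296.3, 45.2, 80.7])]
tin [(0.94, [222.7, 282.9, 44.8, 49.0])]
top [[488.1, 0.0, 323.3], [0.0, 488.1, 247.3], [0.0, 0.0, 1.0]] [[-0.082, -0.997, -0.0, 0.301], [-0.976, 0.08, -0.203, 0.57], [0.202, -0.016, -0.979, 0.941], [0.0, 0.0, 0.0, 1.0]]
dispenser [(0.8, [358.7, 166.1, 58.5, 104.0])]
pump_top [(0.6, [385.8, 167.8, 18.1, 46.9])]
tray_handle []
cup [(0.89, [377.8, 203.9, 33.4, 34.0])]
coaster [(0.88, [314.7, 282.6, 46.6, 47.8]), (0.78, [244.5, 271.1, 50.6, 43.8]), (0.49, [192.2, 229.1, 41.6, 34.6])]
jar [(0.73, [301.1, 181.9, 34.6, 44.0])]
mill [(0.89, [194.2, 231.0, 38.5, 36.6])]
tin [(0.7, [241.2, 208.7, 42.1, 42.2])]
{'time': 0.9, 'joints': array([-1.30397631e+00,  2.86282824e-01,  1.57670015e+00,  1.15143926e-05,
        1.27860006e+00, -1.49976939e-01]), 'dq': array([ 0.00108019,  0.00112741, -0.00130207, -0.00022335, -0.00175216,
        0.00038692]), 'tau': array([-2.84142715e-05, -4.05955625e+01, -2.92945111e+01, -1.80148913e-04,
        4.96466182e-04, -1.25547376e-05]), 'tcp_pos': array([ 0.2733028 , -0.61718081,  0.24533625]), 'orientation': array([4.48391863e-06, 9.78363857e-01, 2.06891671e-01, 5.78485479e-06]), 'force': array([-0.05829003, -0.33151686,  0.51975822]), 'torque': array([ 0.04125108,  0.0282841 , -0.00341173]), 'grip_force': 0.0, 'opening': 0.08560517924666713}
```

```bash
python3 - <<'E'
import cv2
a=cv2.imread("pics/top0.png")[130:350,180:440];b=cv2.imread("pics/side0.png")[150:390,180:400]
cv2.imwrite("pics/topc.png",cv2.resize(a,None,fx=2.7,fy=2.7,interpolation=cv2.INTER_CUBIC))
cv2.imwrite("pics/sidec.png",cv2.resize(b,None,fx=2.5,fy=2.5,interpolation=cv2.INTER_CUBIC))
E
```

```text
(no output)
```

View pics/topc.png

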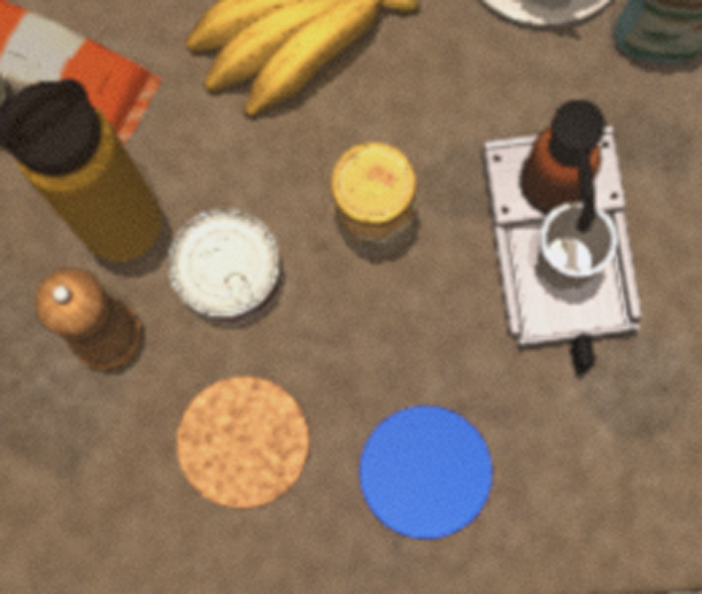

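View pics/sidec.png

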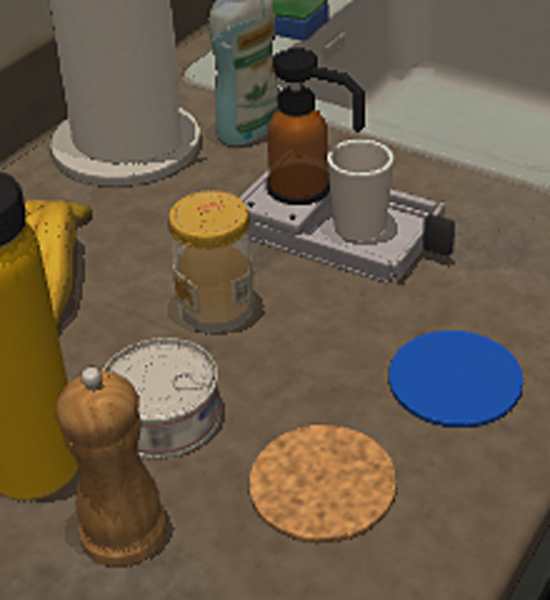

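The top picture shows the cork coaster at full-image (270,294). Its look-alike, the blue disc, is at (338,306). The mill's round top at (206,242) got a low-confidence coaster report. I choose the cork one. The cup rim is at (394,219), the pump head at (394,175) and the handle at (396,260).

```bash
cat > geo.py <<'E'
import numpy as np
def ray(s,u,v):
    R=s["extrinsics"][:3,:3];t=s["extrinsics"][:3,3]
    return -R.T@t, R.T@np.linalg.inv(s["camera_matrix"])@[u,v,1]
def atz(s,p,z):
    o,d=ray(s,*p);return o+d*(z-o[2])/d[2]
def tri(rs):
    A=0;b=0
    for o,d in rs:
        d=d/np.linalg.norm(d);P=np.eye(3)-np.outer(d,d);A=A+P;b=b+P@o
    return np.linalg.solve(A,b)
E
python3 - <<'E'
import pickle;from geo import *
D=pickle.load(open("d0.pkl","rb"));T=D["top"];S=D["side"]
ct=lambda x,y:(180+x/2.7,130+y/2.7); cs=lambda x,y:(180+x/2.5,150+y/2.5)
P={}
for n,z,a,b in [("pump",.166,(579,119),(295,61)),("cuprim",.084,(578,240),(361,156)),("coaster",.006,(243,442),(322,481)),
  ("handletop",.044,(582,345),(441,222)),("jar",.1,(373,182),(208,214)),("tin",.04,(225,262),(162,368)),("mill",.15,(68,292),(92,378))]:
    p,q=atz(T,ct(*a),z),atz(S,cs(*b),z)
    print(n,p.round(4),q.round(4),"tri",tri([ray(T,*ct(*a)),ray(S,*cs(*b))]).round(4))
sc=[atz(T,ct(*a),.034) for a in[(497,146),(604,145),(505,210),(615,196)]]
print(np.array(sc).round(4))
fr=[atz(T,ct(*a),.03) for a in[(486,143),(612,128),(520,345),(638,327)]];print(np.array(fr).round(4))
for n in("coaster","cup"):
  for d in T['det'][n][:3]:
    v,u=np.nonzero(d["pixels"]);print(n,u.mean(),v.mean(),atz(T,(u.mean(),v.mean()),.006 if n=="coaster" else .084).round(4))
E
```

```text
pump [0.7002 0.1101 0.166 ] [0.6923 0.1194 0.166 ] tri [0.7013 0.1082 0.1588]
cuprim [0.6345 0.1065 0.084 ] [0.6347 0.1084 0.084 ] tri [0.6354 0.1064 0.0825]
coaster [0.5133 0.373  0.006 ] [0.5124 0.3789 0.006 ] tri [ 5.147e-01  3.740e-01 -4.000e-04]
handletop [0.5618 0.1058 0.044 ] [0.5547 0.1106 0.044 ] tri [0.5604 0.1041 0.0383]
jar [0.6872 0.2559 0.1   ] [0.6855 0.2615 0.1   ] tri [0.6893 0.256  0.095 ]
tin [0.6508 0.3752 0.04  ] [0.6542 0.3708 0.04  ] tri [0.6498 0.3749 0.0453]
mill [0.6097 0.4728 0.15  ] [0.6047 0.4855 0.15  ] tri [0.6136 0.4761 0.1375]
[[0.7298 0.1538 0.034 ]
 [0.7236 0.0685 0.034 ]
 [0.6764 0.1527 0.034 ]
 [0.6807 0.0647 0.034 ]]
[[0.7344 0.1619 0.03  ]
 [0.7387 0.0596 0.03  ]
 [0.5682 0.1516 0.03  ]
 [0.5748 0.0585 0.03  ]]
coaster 337.2475570032573 304.43648208469057 [0.4791 0.2332 0.006 ]
coaster 269.7105549510337 293.5892274211099 [0.5136 0.3736 0.006 ]
coaster 212.83281086729363 247.68965517241378 [0.6227 0.49   0.006 ]
cup 392.4765291607397 221.49928876244667 [0.6294 0.1103 0.084 ]
```

```bash
python3 - <<'E'
from plant import *
from geo import *
import cv2,pickle
from scipy.spatial.transform import Rotation as R
q=[0,1,0,0]
bot.move_ptp([0.55,0.10,0.40],q)
o=readout.observe();s=dict(viewer.snapshot("wrist"))
print(o["joints"].round(3),o["time"],o["tcp_pos"],s["T_tool_cam"].round(4).tolist())
Q=o["orientation"];T=np.eye(4);T[:3,:3]=R.from_quat(Q,scalar_first=True).as_matrix();T[:3,3]=o["tcp_pos"]
s["extrinsics"]=np.linalg.inv(T@s["T_tool_cam"])
cv2.imwrite("pics/w0.png",s["frame"])
for t in("pump_top","tray_handle","cup","dispenser"):
    L=spotter.outline_of("wrist",t)
    print(t,[(round(d["confidence"],2),d["box"]) for d in L[:3]])
pickle.dump(s,open("w0.pkl","wb"))
E
```

```text
[-0.003 -0.047  1.666 -0.     1.524  1.569] 3.6667 [0.5501635  0.09935343 0.39969942] [[-0.0008, -0.951, -0.3091, 0.0792], [1.0, -0.0008, -0.0002, 0.0003], [-0.0, -0.3091, 0.951, -0.1291], [0.0, 0.0, 0.0, 1.0]]
pump_top [(0.97, [277.9, 0.0, 49.1, 93.0])]
tray_handle [(0.82, [274.5, 56.8, 77.0, 110.1])]
cup [(0.9, [280.4, 61.7, 60.5, 60.1]), (0.61, [277.1, 0.0, 47.6, 93.4])]
dispenser [(0.55, [256.6, 0.0, 98.0, 174.2])]
```

View pics/w0.png

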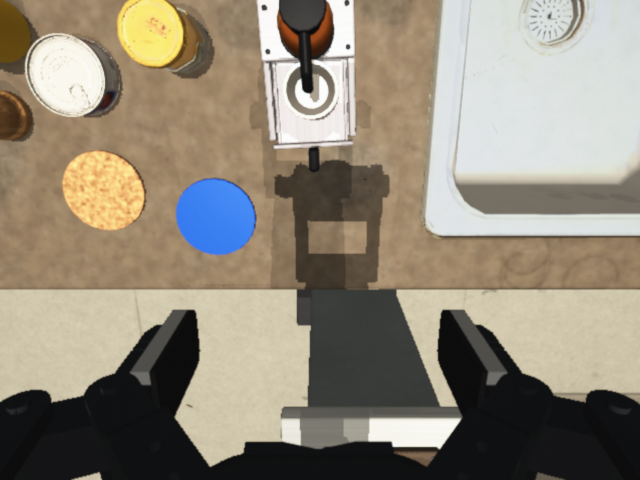

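The wrist image shows the pump head at about (302,10) (cut off at the top), the cup rim at (312,91), the handle at (314,159) and the cork coaster at (104,190).

```bash
python3 - <<'E'
import pickle;from geo import *
W=pickle.load(open("w0.pkl","rb"));T=pickle.load(open("d0.pkl","rb"))["top"]
for n,p,z in[("pump",(302,11),.166),("rim",(311.5,91),.084),("htop near",(314.5,171),.044),("htop far",(314,149),.044),("coaster",(104,190.5),.006),
 ("TLfront",(275,147),.03),("TRfront",(353,144),.03),("screwL",(267,50),.034),("screwR",(348,47),.034)]: print(n,atz(W,p,z).round(4))
ct=lambda x,y:(180+x/2.7,130+y/2.7); 
for n,a,b,z in[("rim",(578,240),(311.5,91),0),("pump",(579,119),(302,11),0),("coaster",(243,442),(104,190.5),0),("htop",(582,345),(314.5,160),0)]:
  print(n,tri([ray(T,*ct(*a)),ray(W,*b)]).round(4))
E
```

```text
pump [0.6934 0.1114 0.166 ]
rim [0.6351 0.1056 0.084 ]
htop near [0.5468 0.1033 0.044 ]
htop far [0.5723 0.1037 0.044 ]
coaster [0.5158 0.3736 0.006 ]
TLfront [0.5731 0.1501 0.03  ]
TRfront [0.5764 0.0578 0.03  ]
screwL [0.6784 0.1549 0.034 ]
screwR [0.6812 0.0661 0.034 ]
rim [0.6352 0.1058 0.0808]
pump [0.6918 0.1122 0.1845]
coaster [0.5145 0.374  0.0038]
htop [0.5607 0.1047 0.0457]
```

```bash
python3 - <<'E'
from plant import *
import numpy as np
psi=np.pi+.04;q=[0,np.cos(psi/2),np.sin(psi/2),0]
h=np.array([.697,.110])
bot.move_ptp([*h,0.26],q);print(readout.observe()["joints"].round(2))
move_gripper(0)
bot.move_straight([*h,.190],rate=.1)
bot.sleep(.2);f0=readout.observe()["force"][2];z=.184
print("f0",f0)
while z>.162:
    bot.move_straight([*h,z],rate=.04)
    o=readout.observe();print(round(z,4),o["tcp_pos"].round(4),(o["force"]-[0,0,f0]).round(1))
    if abs(o["force"][2]-f0)>16:break
    z-=.002
bot.sleep(.2);o=readout.observe();print(o["tcp_pos"].round(4),o["force"].round(1),o["time"])
bot.move_straight([*h,.195],rate=.05);bot.sleep(.2)
bot.move_straight([*h,.26],rate=.15);print(readout.observe()["time"])
E
```

```text
[ 0.01  0.34  1.48 -0.    1.32 -1.6 ]
f0 0.29407378856477545
0.184 [0.6966 0.11   0.1833] [-1.  -0.4 -0.4]
0.182 [0.6969 0.11   0.1818] [ 0.8 -0.5  0.2]
0.18 [0.6971 0.11   0.1801] [ 0.2 -0.2  0.9]
0.178 [0.6971 0.11   0.1787] [-1.  -0.3  4. ]
0.176 [0.6971 0.11   0.1764] [-1.9 -0.5  4.4]
0.174 [0.6972 0.11   0.1745] [-1.5 -0.4  5.4]
0.172 [0.6972 0.11   0.1728] [-2.3  0.2  4.8]
0.17 [0.6972 0.11   0.171 ] [-2.8 -0.8  7.2]
0.168 [0.6972 0.11   0.1693] [-4.  -0.1  7.7]
0.166 [0.6972 0.11   0.1681] [-5.  -0.5  9.6]
0.164 [0.6973 0.11   0.168 ] [-7.6 -0.8 14.2]
[0.6973 0.11   0.168 ] [-7.5 -1.  15.5] 11.4
12.95
```

```bash
cp geo.py geo2.py; python3 - <<'E'
from plant import *
import numpy as np,cv2,pickle
psi=np.pi+.04;q=[0,np.cos(psi/2),np.sin(psi/2),0]
h=np.array([.557,.1037]);d=np.array([np.cos(.04),np.sin(.04)])
def st(n):
    o=readout.observe();print(n,round(o["time"],2),o["tcp_pos"].round(4),o["force"].round(1),round(o["opening"],4),round(o["grip_force"],1))
bot.move_ptp([*h,.20],q);move_gripper(.05)
bot.move_straight([*h,.07],rate=.12);bot.move_straight([*h,.031],rate=.06);st("down")
move_gripper(0);st("grip")
for k in(.03,.06,.093):
    bot.move_straight([*(h-k*d),.031],rate=.05);st("pull")
bot.sleep(.3);st("out")
s=viewer.snapshot("top");cv2.imwrite("pics/t1.png",s["frame"])
c=cv2.resize(s["frame"][130:350,180:440],None,fx=2.7,fy=2.7,interpolation=cv2.INTER_CUBIC);cv2.imwrite("pics/t1c.png",c)
E
```

```text
down 16.18 [0.5572 0.1037 0.0311] [-0.5 -0.   0.4] 0.05 0.0
grip 16.6 [0.5573 0.1047 0.0316] [-0.6  4.9  2. ] 0.0108 59.1
pull 17.35 [0.527  0.1032 0.0316] [-1.5  4.7  3.8] 0.0107 59.4
pull 18.1 [0.4971 0.1016 0.0316] [-2.1  5.9  5.4] 0.0109 59.6
pull 18.91 [0.4643 0.1    0.0316] [-0.7  4.1  7.7] 0.011 59.8
out 19.21 [0.4644 0.1    0.0316] [-2.4  3.4  7.3] 0.0113 59.8
```

View pics/t1c.png

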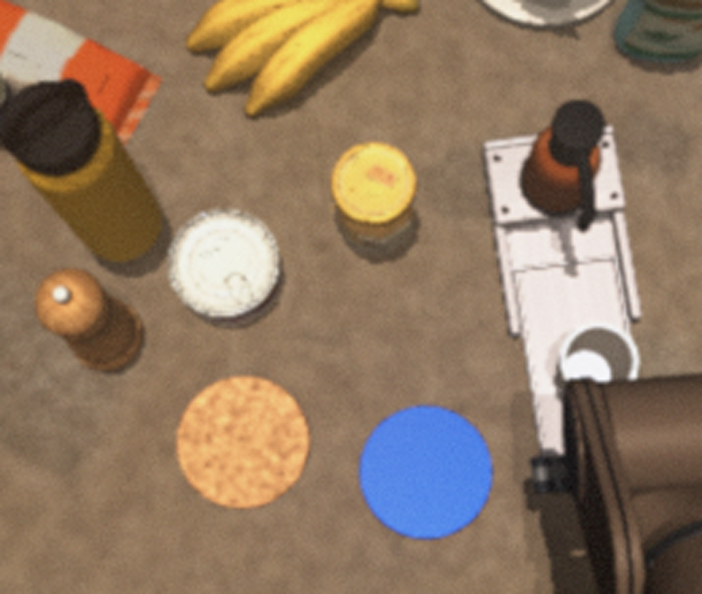

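The tray is out and the cup is riding on it, with its rim near crop (598,362), partly hidden by the arm. I'll release the handle, rise and measure the cup.

```bash
python3 - <<'E'
from plant import *
from geo import *
import cv2
from scipy.spatial.transform import Rotation as R
psi=np.pi+.04;q=[0,np.cos(psi/2),np.sin(psi/2),0]
move_gripper(.05);p=readout.observe()["tcp_pos"]
bot.move_straight([p[0],p[1],.20],rate=.12)
bot.move_ptp([.50,.10,.27],q);move_gripper(.085);bot.sleep(.2)
o=readout.observe();s=dict(viewer.snapshot("wrist"))
T=np.eye(4);T[:3,:3]=R.from_quat(o["orientation"],scalar_first=True).as_matrix();T[:3,3]=o["tcp_pos"]
s["extrinsics"]=np.linalg.inv(T@s["T_tool_cam"])
cv2.imwrite("pics/w1.png",s["frame"])
for t in("cup","tray_handle"):
  for d in spotter.outline_of("wrist",t)[:2]:
    b=d["box"];c=(b[0]+b[2]/2,b[1]+b[3]/2);print(t,d["confidence"],b,atz(s,c,.084).round(4))
import pickle;pickle.dump(s,open("w1.pkl","wb"));print(o["time"],o["tcp_pos"])
E
```

```text
cup 0.83 [283.1, 208.7, 71.0, 80.4] [0.5373 0.1015 0.084 ]
tray_handle 0.74 [268.5, 135.0, 103.5, 179.9] [0.517 0.102 0.084]
22.3333 [0.49996995 0.10001687 0.26997155]
```

View pics/w1.png

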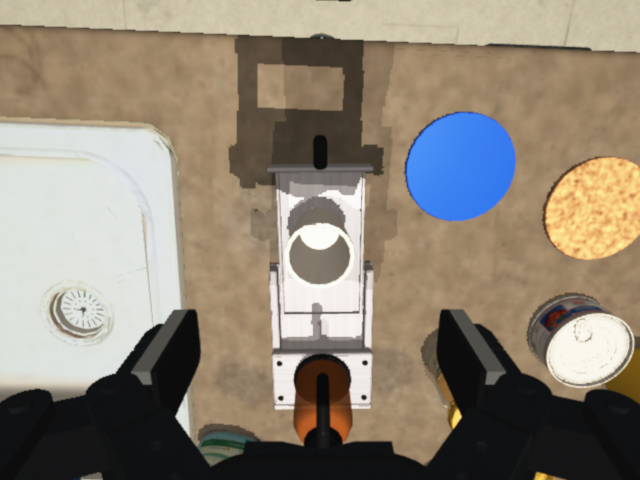

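The rim is a clean circle centred at (320,254), the cup upright, and the tray fully out. This matches the expected position of about (0.542, 0.102).

```bash
python3 - <<'E'
from plant import *
from geo import *
import pickle,cv2
s=pickle.load(open("w1.pkl","rb"));c=atz(s,(320,254),.084);print(c.round(4))
c=np.array([c[0],c[1]])
def st(n):
    o=readout.observe();print(n,round(o["time"],2),o["tcp_pos"].round(4),o["force"].round(1),round(o["opening"],4),round(o["grip_force"],1));return o
z=.056
bot.move_straight([*c,.15],rate=.15);bot.move_straight([*c,z],rate=.08);st("at")
move_gripper(0);bot.sleep(.1);st("grip")
bot.move_straight([*c,z+.04],rate=.06);st("lift")
bot.move_straight([*c,.14],rate=.12);st("up")
g=np.array([.5145,.3738])
bot.move_straight([*g,.14],rate=.15);bot.sleep(.3);f0=st("over")["force"][2]
im=viewer.snapshot("side");cv2.imwrite("pics/s2.png",cv2.resize(im["frame"][120:390,180:400],None,fx=2.2,fy=2.2))
E
```

```text
[0.5416 0.1028 0.084 ]
at 24.81 [0.5422 0.1028 0.0567] [-0.6  0.3  0.3] 0.0853 0.0
grip 25.3 [0.5425 0.1028 0.057 ] [-0.6  0.   5.2] 0.055 63.5
lift 26.12 [0.5414 0.1028 0.0958] [-0.6  0.1 -2.8] 0.0554 63.5
up 26.63 [0.5414 0.1028 0.1398] [-0.5  0.3 -1.9] 0.0553 63.6
over 28.9 [0.5146 0.3735 0.14  ] [-0.  -0.5 -2. ] 0.0548 63.6
```

View pics/s2.png

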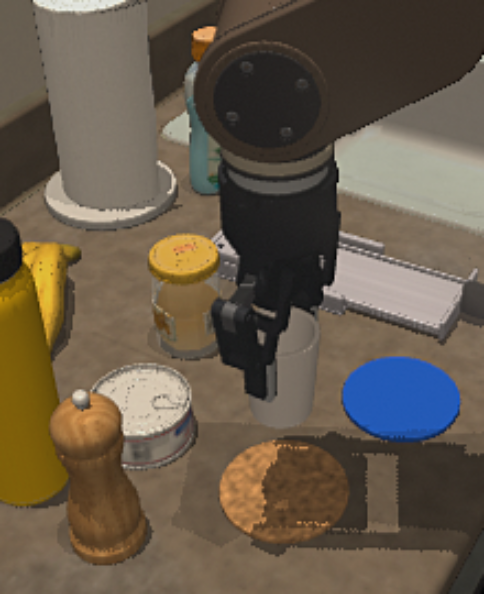

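The cup hangs upright over the cork coaster (crop (285,490)), and the tray is still out. I'll lower it by feel.

```bash
python3 - <<'E'
from plant import *
import numpy as np,cv2
g=[.5145,.3738]
def st(n):
    o=readout.observe();print(n,round(o["time"],2),o["tcp_pos"].round(4),o["force"].round(1),round(o["opening"],4));return o
bot.move_straight([*g,.064],rate=.08);bot.sleep(.2);f0=st("near")["force"][2];z=.062
while z>.044:
    bot.move_straight([*g,z],rate=.03);bot.sleep(.05);o=st("z")
    if o["force"][2]-f0>3:break
    z-=.0015
move_gripper(.085);bot.sleep(.2);st("open")
bot.move_straight([*g,.20],rate=.12)
bot.move_ptp([.40,-.30,.30],readout.observe()["orientation"]);bot.sleep(.3)
for c in("top","side"):
    s=viewer.snapshot(c);cv2.imwrite(f"pics/{c}3.png",s["frame"])
    print([(d["confidence"],d["box"]) for d in spotter.outline_of(c,"cup")[:2]])
a=cv2.resize(cv2.imread("pics/top3.png")[130:350,180:440],None,fx=1.5,fy=1.5)
b=cv2.resize(cv2.imread("pics/side3.png")[150:370,180:440],None,fx=1.5,fy=1.5)
cv2.imwrite("pics/f.png",np.hstack([a,b]));st("end")
E
```

```text
near 30.25 [0.5149 0.374  0.0648] [-0.4  0.1 -2.1] 0.055
z 30.55 [0.5144 0.3738 0.0619] [ 0.5 -0.1 -1.8] 0.0551
z 30.85 [0.5144 0.3737 0.0604] [-0.1 -0.5 -2.3] 0.0548
z 31.15 [0.5145 0.3738 0.0589] [ 1.  -0.6 -1.5] 0.0552
z 31.45 [0.5144 0.3738 0.0574] [ 0.3  0.3 -1.4] 0.0551
z 31.75 [0.5144 0.3738 0.0559] [ 0.3  0.1 -2.5] 0.0551
z 32.05 [0.5144 0.3738 0.0544] [-1.9 -0.2 -2.1] 0.055
z 32.35 [0.515 0.374 0.054] [-1.3 -1.7  4.4] 0.0553
open 32.96 [0.5145 0.3738 0.0529] [-0.7 -0.1  0.2] 0.0853
[(0.6, [251.0, 273.9, 30.1, 29.7])]
[(0.71, [287.1, 300.0, 37.4, 49.9])]
end 37.28 [ 0.4 -0.3  0.3] [ 0.2  0.6 -0.2] 0.0849
```

View pics/f.png

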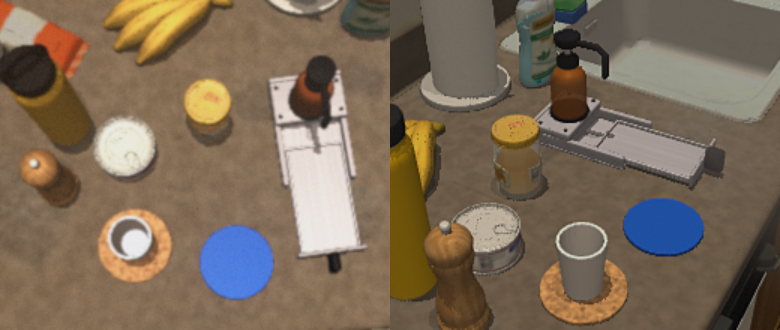

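The cup stands upright and well inside the cork coaster, at top-picture crop (131,240) and side crop (582,262). The tray is out, the pump is up, and the jar, mill and tin have not moved. I'm handing the job in.

```bash
python3 -c "
from plant import *
print(order.close_job())"
```

```text
the job is handed in; nothing more can be done
None
```

The job is handed in at about 37 s of the 66 s allowed, though no verdict came back: the pump was pressed down to its stop and sprang back up, the tray was slid out about 93 mm, and the cup stands upright on the cork coaster.

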